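# Hang the lift-off gate back on the spice rack and shut it

## Robot

A 7-joint arm with a two-finger parallel gripper is mounted at the origin on a cart in front of the work surface, level with it; the furniture and walls round the work are solid. World frame = base frame: x ahead of the robot, y to its left, z up, the work surface at z = 0. Lengths are in m, angles in rad, forces in N, time in s.
With the tool pointing down it reaches from about 0.375 to 0.925 m from the base axis. Payload 3.1 kg.
Tool frame: the origin (TCP) lies between the finger pads; the fingertips stand 19 mm ahead of it and the grasp point (between the pads) is the TCP; z points along the fingers, y is the direction in which the jaws open and shut (so a half turn about z gives the same grasp; the last joint's range is limited). The gripper opens to 85 mm and grips with 20 to 120 N. Pads are 22 mm wide; open, the fingers measure 114 mm over their backs; the gripper's body (76 mm by 85 mm) begins 54 mm behind the grasp point. The pads swing forward as they close: fully open they stand 13 mm farther back than shut.
Start: joints at [1.166, 0.383, 0.044, 1.598, -0.018, 1.161, -0.05], TCP at [0.196, -0.62, 0.23] pointing down, gripper open.
Joint ranges: [-2.61, 2.61], [-0.41, 2.15], [-1.48, 1.57], [0, 2.5], [-1.57, 4.71], [0.05, 1.97], [-2.85, 2.85]. Speed limits (rad/s): [2.79, 2.79, 3.14, 3.14, 3.14, 3.14, 3.14].

## Interface

Orientations are given as a unit quaternion [x, y, z, w].
In Python, from bench import move_ptp, movel, move_j, move_gripper, pause, inverse_kinematics, read_camera, camera_params, MotionError, sign_off, look_for, tip_of, read_time_s, read_qpos, read_joint_vel, read_effort, read_eef_pos, read_tcp_rot, read_ft_force, read_ft_torque, read_finger_gap gives the robot as it stands. Calls block until the motion is done:
- move_ptp(position, orientation): joint-space move of the TCP to a pose.
- movel(position, orientation=None, speed=0.15): straight line of the TCP; orientation=None keeps the orientation; speed is the mean speed in m/s.
- move_j(angles): joint-space move.
- move_gripper(opening, effort=None): finger opening in m; effort is the grip in N (None keeps the last); returns when the fingers have stopped.
- pause(seconds).
- inverse_kinematics(position, orientation): joint angles nearest the present ones, or None.
- read_camera(name): name is "side" or "top" or "wrist"; returns the picture (384x512x3 uint8, red, green, blue); there is no depth.
- camera_params(name): a dict with "K" (3x3 intrinsics, pixels), "camera_from_world" (4x4, takes a point from world to camera coordinates). Camera axes: x right, y down, z forward; pixel columns grow to the right and rows downward; lengths in m; the calibration is good to about 2 mm. The wrist camera is an equidistant fisheye: a pixel r from the principal point sees the ray r / f radians off the axis. A picture is of the moment at which its call begins: read the wrist's pose just before it. camera_params takes no time and is no camera call; for the wrist camera it gives the pose at the moment of the call.
A pose or a line that the arm cannot do raises MotionError and nothing moves.
- sign_off(): hands the job in, once; it reports no verdict.
Trained networks look in the newest picture that a camera, given by its name, has taken for a name from the list of things; names that differ only in an ending like _2 or _b are one class to them, and where a whole thing is asked for, a point or a joint stands for the part that bears it (a point fixed in the world has none). Each returns a list of dicts, best first, with "confidence" (0 to 1); they miss things now and then, are a little off and sometimes report something else, mostly with a low value. They report only what shows in the picture. A call takes as long as a camera call. They do not tell look-alikes from the thing itself.
- look_for(camera, name): "at" ([column, row] in pixels, amid what is visible of it).
- tip_of(camera, name): "at" ([column, row] in pixels: a listed point, or the origin of a listed thing).
Readings, each from a call of its own:
- read_time_s(): time.
- read_qpos(): joint angles.
- read_joint_vel(): joint speeds.
- read_effort(): joint torques, N m.
- read_eef_pos(): TCP position.
- read_tcp_rot(): TCP orientation.
- read_ft_force(): force on the tool from outside, world axes, zero at the start.
- read_ft_torque(): the same for the moment, N m.
- read_finger_gap(): finger opening in m.
Only numpy, scipy, OpenCV 4.12 (cv2) and the standard library are available. Lean on these libraries where they do the work, as an engineer would, in place of code of your own. Each camera call takes 0.05 s, during which the arm holds its last target.

## Task

The green gate of the spice rack has been washed and stands in the white drying stand. Hang it on the rack again: with the gate standing open, pointing straight out from the rack's front, gently lower both brass knuckles over the two hinge pins until it is fully down, let go, then swing it shut against the closing stop and leave it hanging there. Do not force it on the pins, and leave the jars, the mug and the salt shaker as they are.

Things in the scene. Friction and masses are not known exactly. Their poses are not given: they have to be found in the camera images.
- rack: Wooden spice rack, fixed, 190 mm wide (y), open at the front (-x), three spice jars in it (tops 120 mm above the worktop). Origin on the worktop under its middle; x to its back, y to its left seen from the front, z up. At the right end of the front a wooden jamb (face x = -38 mm, y = -114 to -42 mm, 134 mm high) carries a dark steel hinge strip, 20 mm wide, with two upright pins.
- slot_middle (a point): Point at x = -60, y = -78, z = 106 mm of the rack, axes as the rack's: the foot of the upper pin if the hinge strip sat in the middle of its slots. The strip is screwed tight anywhere up to 24 mm left or right (rack y) of there: where the pins stand is NOT measured, it must be seen or felt. Along x and z it is true.
- lower_slot_middle (a point): The same for the lower pin, 68 mm straight below slot_middle. Both pins share one upright axis; each is 8 mm thick with a flat, slightly bevelled tip and stands 16 mm above its foot, which is a round collar 16 mm across and 8 mm high on an arm 12 mm wide coming from the strip behind.
- stop_face (a point): Middle of the front face of the closing stop, an upright post at the left end of the rack's front, 50 mm wide, top 124 mm above the worktop. The inner face of the shut gate rests on it.
- gate_rail (a point): Middle of the top rail of the loose green gate (0.2 kg): grip here from above. Panel 140 long (y), 12 thick (x), 100 mm high; this point is 10 mm below its top, rail 20 mm high. y points along the gate away from the knuckles, z up. Hung shut, its axes agree with the rack's; pointing straight out, its y is the rack's -x. The stand's groove is 34 mm deep round its foot.
- gate_knuckles (a point): Lower end of the upper brass knuckle, on the gate's hinge axis, 84 mm from gate_rail along the gate's -y and 14 mm below it. Fully hung it is on the upper pin's axis at slot_middle's height. Knuckles: open tubes 16 mm high, 19 mm outside, hole 10.5 mm, 1.25 mm play all round the pin. The gate swings freely on the pins and stays where it is left.
- lower_knuckle (a point): Lower end of the lower knuckle, 68 mm below gate_knuckles, 8 mm above the gate's underside. To hang the gate this knuckle must come in sideways, under the upper arm and above the lower pin.
- stand: White drying stand, fixed, 80 x 90 x 44 mm, groove along its y; origin at the middle of its underside.
- spice_1: Spice jar 41 mm thick, 105 mm high, in the rack; origin under it.
- spice_2: Spice jar like spice_1, in the rack.
- spice_3: Spice jar like spice_1, in the rack.
- mug: White mug with yellow stripes, 86 mm wide, 101 mm high; origin under it. Leave alone.
- salt: Salt shaker with grey top, 44 mm thick, 90 mm high; origin under it. Leave alone.
There are look-alikes about, which are no part of the job. There is more than one size of the part that bears gate_rail; the job needs the largest.

How it is judged:
On the way:
1. the gate, let go, hangs fully down on both pins, standing open by more than 50 degrees (z of gate_knuckles in the frame of slot_middle between -0.004 and 0.004 m and x of gate_knuckles in the frame of slot_middle between -0.004 and 0.004 m and y of gate_knuckles in the frame of slot_middle between -0.027 and 0.027 m and angle between gate_rail's own z axis and vertical below 0.1 rad and angle between the y axis of gate_rail and the y axis of rack, either way round above 0.87 rad and contact force between the fingers and gate below 0.3 N), for 0.2 s.
At the end, for the whole second after the job is handed in: The gate hangs on both pins, fully down (within 4 mm) and upright (within 6 degrees), shut against the stop (within 7 degrees of parallel to the rack's front) (z of gate_knuckles in the frame of slot_middle between -0.004 and 0.004 m and x of gate_knuckles in the frame of slot_middle between -0.004 and 0.004 m and y of gate_knuckles in the frame of slot_middle between -0.027 and 0.027 m and angle between gate_rail's own z axis and vertical below 0.1 rad and angle between the y axis of gate_rail and the y axis of rack, either way round below 0.12 rad and y of gate_rail in the frame of rack above -0.03 m and angular speed of gate below 0.1 rad/s); the robot touches nothing.
It fails at once if the gate is pressed or knocked against the rack or its pins with more than 40 N (contact force between gate and rack above 40 N).
It fails at once if the robot presses on the rack with more than 15 N (contact force between any of the arm, the fingers and rack above 15 N).
It fails at once if a spice jar is shifted by more than 15 mm (distance of any of spice_1, spice_2, spice_3 from where it was at the start of the episode above 0.015 m).
It fails at once if the mug or the salt shaker is shifted by more than 20 mm (distance of any of mug, salt from where it was at the start of the episode above 0.02 m).
It also fails if it takes over 62 s, if anything falls off the work surface, if the arm or the gripper's body presses on something with over 40 N, if the wrist force passes 120 N, or if a joint passes its speed limit or range.

## Working session

There is one attempt and no reset: what is moved stays moved. The work goes in short steps, each a Python script; the robot and the scene stay as the last script left them, time stands still between calls to the robot, and variables do not carry over. Pictures are saved under pics/ and viewed, and the job is handed in when it is done.

```bash
ls; mkdir -p pics
cat > h.py <<'E'
from bench import *
import numpy as np, cv2
from scipy.spatial.transform import Rotation as R
def save(im,n): cv2.imwrite('pics/'+n,cv2.cvtColor(im,cv2.COLOR_RGB2BGR))
E
python3 - <<'E'
from h import *
print(read_time_s())
for c in ("side","top","wrist"):
    p=camera_params(c); print(c,np.round(p["K"],1).tolist(),np.round(p["camera_from_world"],4).tolist())
    im=read_camera(c); save(im,c+"0.png")
    for n in ["gate_rail","gate_knuckles","lower_knuckle","slot_middle","lower_slot_middle","stop_face","rack","stand","mug","salt"]:
        print(n,[(np.round(d["at"]).tolist(),round(d["confidence"],2)) for d in tip_of(c,n)][:4])
print(read_time_s())
E
```

```text
pics
0.0
side [[350.4, 0.0, 255.7], [0.0, 350.4, 193.2], [0.0, 0.0, 1.0]] [[0.667, -0.745, -0.0034, -0.361], [-0.6544, -0.5837, -0.4806, 0.3677], [0.3561, 0.3228, -0.8769, 1.0004], [0.0, 0.0, 0.0, 1.0]]
gate_rail [([196.0, 152.0], 0.59), ([201.0, 220.0], 0.51), ([336.0, 215.0], 0.49)]
gate_knuckles [([223.0, 147.0], 0.82), ([320.0, 228.0], 0.68), ([215.0, 236.0], 0.51)]
lower_knuckle [([224.0, 160.0], 0.78), ([217.0, 243.0], 0.78), ([318.0, 233.0], 0.43)]
slot_middle []
lower_slot_middle [([274.0, 194.0], 0.84), ([260.0, 166.0], 0.33), ([275.0, 189.0], 0.25)]
stop_face [([245.0, 165.0], 0.78)]
rack [([268.0, 178.0], 0.7)]
stand [([205.0, 174.0], 0.55), ([270.0, 175.0], 0.48)]
mug []
salt [([348.0, 248.0], 0.66)]
top [[389.9, 0.0, 252.3], [0.0, 389.9, 185.9], [0.0, 0.0, 1.0]] [[-0.0048, -1.0, 0.0042, -0.0123], [-0.9977, 0.0045, -0.0684, 0.485], [0.0683, -0.0045, -0.9977, 1.1554], [0.0, 0.0, 0.0, 1.0]]
gate_rail [([329.0, 130.0], 0.76), ([231.0, 235.0], 0.75), ([174.0, 186.0], 0.55)]
gate_knuckles [([330.0, 156.0], 0.87), ([182.0, 158.0], 0.7), ([258.0, 238.0], 0.61)]
lower_knuckle [([326.0, 157.0], 0.79), ([254.0, 235.0], 0.64)]
slot_middle [([267.0, 156.0], 0.95)]
lower_slot_middle [([271.0, 161.0], 0.61)]
stop_face [([220.0, 156.0], 0.66), ([243.0, 140.0], 0.45)]
rack []
stand [([182.0, 185.0], 0.62)]
mug []
salt [([364.0, 151.0], 0.69), ([186.0, 158.0], 0.51)]
wrist [[297.3, 0.0, 255.7], [0.0, 297.3, 192.6], [0.0, 0.0, 1.0]] [[0.3007, -0.9537, -0.0004, -0.6494], [-0.9195, -0.29, 0.2653, -0.0341], [-0.2532, -0.0794, -0.9642, 0.3785], [0.0, 0.0, 0.0, 1.0]]
gate_rail []
gate_knuckles []
lower_knuckle []
slot_middle []
lower_slot_middle []
stop_face []
rack []
stand []
mug []
salt []
1.65
```

View pics/side0.png

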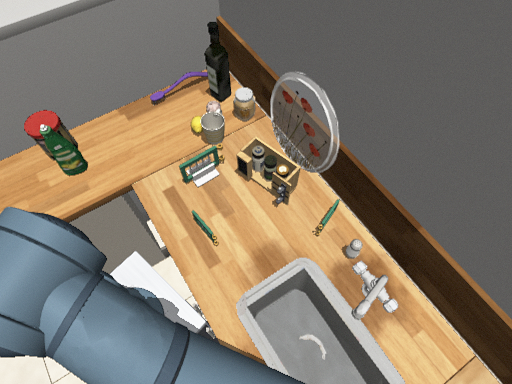

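View pics/top0.png

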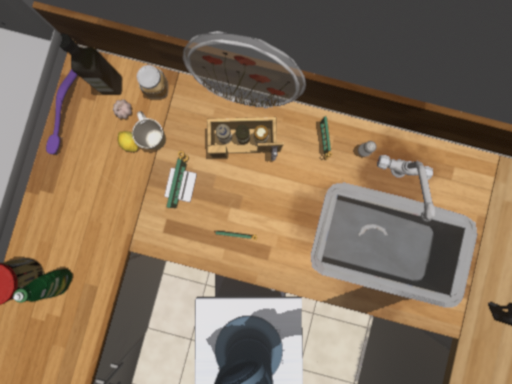

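```bash
python3 -c "
import cv2
a=cv2.imread('pics/side0.png')[120:270,160:390];cv2.imwrite('pics/side0c.png',cv2.resize(a,None,fx=3.4,fy=3.4,interpolation=2))
a=cv2.imread('pics/top0.png')[90:270,140:390];cv2.imwrite('pics/top0c.png',cv2.resize(a,None,fx=3.2,fy=3.2,interpolation=2))"
```

```text
(no output)
```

View pics/side0c.png

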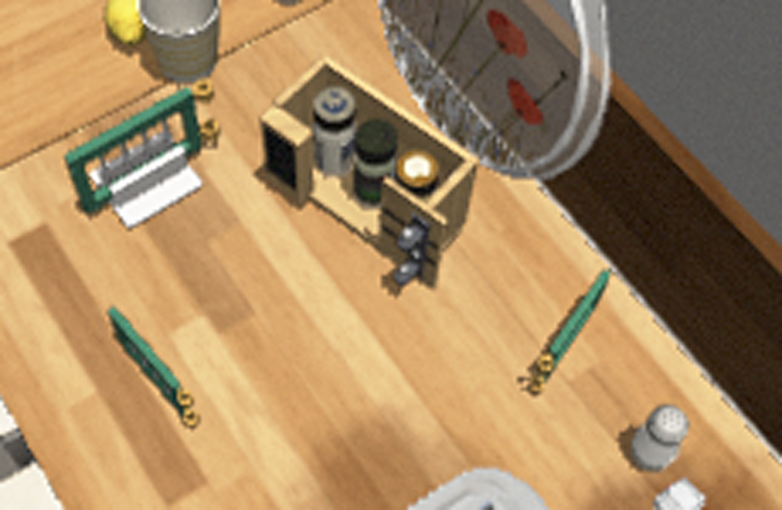

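View pics/top0c.png

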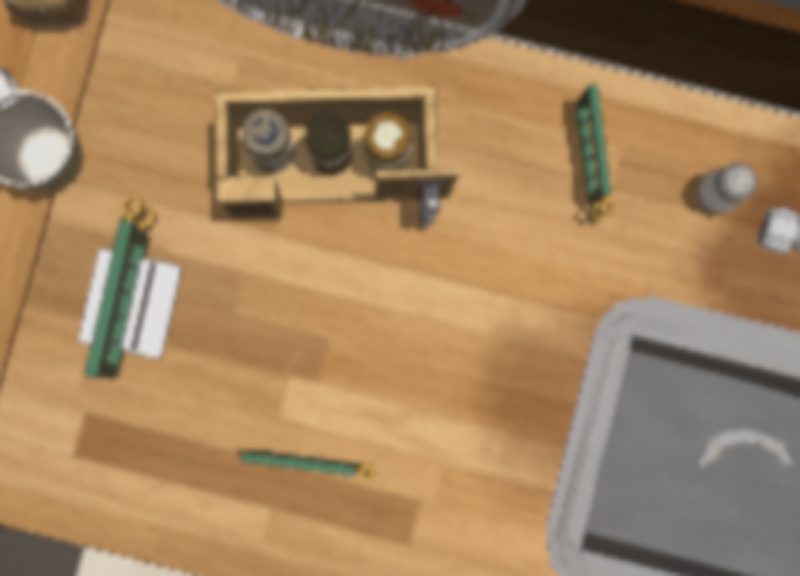

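Three green gates show: A in the white stand, at top (176,183) / side (201,165). B lies loose at top (235,235) / side (204,227). C is at top (325,137) / side (328,217). A is longest and stands in the drying stand, so it fits the description. I'll triangulate it and check it enlarged from the wrist.

```bash
cat >> h.py <<'E'
def ray(c,px,p=None):
    p=p or camera_params(c); K=np.array(p["K"]);T=np.array(p["camera_from_world"])
    u=(px[0]-K[0,2])/K[0,0];v=(px[1]-K[1,2])/K[1,1]
    if c=="wrist":
        r=np.hypot(u,v); d=np.array([np.sin(r)*u/max(r,1e-9),np.sin(r)*v/max(r,1e-9),np.cos(r)])
    else: d=np.array([u,v,1.]); d/=np.linalg.norm(d)
    return -T[:3,:3].T@T[:3,3], T[:3,:3].T@d
def tri(rays):
    A=np.zeros((3,3));b=np.zeros(3)
    for o,d in rays:
        M=np.eye(3)-np.outer(d,d);A+=M;b+=M@o
    x=np.linalg.solve(A,b)
    return x,[float(np.linalg.norm((np.eye(3)-np.outer(d,d))@(x-o))) for o,d in rays]
def atz(c,px,z,p=None):
    o,d=ray(c,px,p); return o+d*(z-o[2])/d[2]
def proj(c,X,p=None):
    p=p or camera_params(c); K=np.array(p["K"]);T=np.array(p["camera_from_world"])
    q=T[:3,:3]@np.asarray(X)+T[:3,3]
    if c=="wrist":
        s=np.hypot(q[0],q[1]);th=np.arctan2(s,q[2]);return K[:2,2]+K[0,0]*th*q[:2]/s
    return (K@q)[:2]/q[2]
E
python3 - <<'E'
from h import *
print(R.from_quat(read_tcp_rot()).as_matrix().round(3))
P=camera_params("wrist");T=np.array(P["camera_from_world"]);C=-T[:3,:3].T@T[:3,3]
Rt=R.from_quat(read_tcp_rot()).as_matrix()
print("cam in tool",Rt.T@(C-read_eef_pos()),(Rt.T@T[:3,:3].T).round(3))
for n,s,t in [("railA",(196,152),(174,186)),("knA",(223,147),(182,158)),("pinlow",(274,194),(271,161)),("stop",(245,165),(220,156)),("salt",(348,248),(364,151))]:
    print(n,tri([ray("side",s),ray("top",t)]))
# rack outline at top z? corners in crop coords /3.2 +offset
for n,px,z in [("rackBL",(218,92),.12),("rackBR",(433,92),.12),("jambL",(376,180),.134),("jambR",(455,178),.134),("stopL",(219,200),.124),("stopR",(277,200),.124),("gate far",(127,215),.11),("gate near",(95,375),.11)]:
    print(n,atz("top",(px[0]/3.2+140,px[1]/3.2+90),z).round(3))
E
```

```text
[[ 0.953  0.302  0.   ]
 [ 0.302 -0.953 -0.   ]
 [ 0.     0.    -1.   ]]
cam in tool [ 0.06663941 -0.00038688 -0.14374346] [[-0.001 -0.964 -0.265]
 [ 1.    -0.001 -0.001]
 [ 0.    -0.265  0.964]]
railA (array([0.47683741, 0.19421309, 0.14941054]), [0.00037233167003478194, 0.00037233167003482016])
knA (array([0.56456674, 0.17755473, 0.09992486]), [0.007761691606198359, 0.0077616916061982])
pinlow (array([ 0.55052356, -0.06784971,  0.0924446 ]), [0.0006404975557689714, 0.0006404975557687469])
stop (array([0.56743385, 0.0744513 , 0.09264606]), [0.0033350420982665844, 0.003335042098266604])
salt (array([ 0.58202088, -0.3422059 ,  0.04586256]), [0.0036156341962715944, 0.0036156341962718043])
rackBL [0.665 0.107 0.12 ]
rackBR [ 0.664 -0.079  0.12 ]
jambL [ 0.585 -0.029  0.134]
jambR [ 0.587 -0.096  0.134]
stopL [0.57  0.106 0.124]
stopR [0.57  0.056 0.124]
gate far [0.559 0.187 0.11 ]
gate near [0.421 0.214 0.11 ]
```

```bash
cat >> h.py <<'E'
def yawq(a): # tool x along world yaw a, pointing down
    c,s=np.cos(a),np.sin(a)
    return R.from_matrix([[c,s,0],[s,-c,0],[0,0,-1]]).as_quat().tolist()
def see(c,names,tag):
    p=camera_params(c); im=read_camera(c); save(im,tag+".png"); np.save(tag+".npy",{"p":p},allow_pickle=True)
    for n in names: print(n,[(np.round(d["at"],1).tolist(),round(d["confidence"],2)) for d in tip_of(c,n)][:4])
    return p,im
E
python3 - <<'E'
from h import *
N=["slot_middle","lower_slot_middle","stop_face"]
for i,p in enumerate([(0.50,-0.07,0.26),(0.52,-0.04,0.30)]):
    move_ptp(list(p),yawq(0)); see("wrist",N,f"pics/pin{i}"); print(read_time_s(),read_eef_pos())
for i,p in enumerate([(0.50,0.17,0.24),(0.53,0.20,0.27)]):
    move_ptp(list(p),yawq(0)); see("wrist",["gate_rail","gate_knuckles","lower_knuckle","stand"],f"pics/gate{i}"); print(read_time_s(),read_eef_pos())
E
```

```text
slot_middle [([248.5, 111.2], 0.91)]
lower_slot_middle []
stop_face [([123.0, 115.3], 0.97)]
4.0917 [ 0.49998985 -0.070815    0.25991041]
slot_middle [([78.8, 195.8], 0.74), ([281.0, 132.8], 0.72)]
lower_slot_middle [([276.2, 128.7], 0.85)]
stop_face [([163.4, 126.6], 0.95)]
4.625 [ 0.51889068 -0.04118597  0.29873975]
gate_rail [([352.4, 291.3], 0.95), ([215.0, 196.5], 0.9)]
gate_knuckles [([233.1, 111.4], 0.7)]
lower_knuckle [([238.7, 112.1], 0.97), ([504.5, 129.0], 0.58)]
stand [([227.7, 171.9], 0.75), ([369.7, 73.5], 0.64)]
5.7583 [0.50097553 0.16805917 0.24031558]
gate_rail [([360.8, 293.1], 0.96), ([250.3, 213.9], 0.74)]
gate_knuckles [([192.0, 82.0], 0.74), ([265.0, 139.9], 0.69)]
lower_knuckle [([267.6, 134.8], 0.96), ([504.8, 148.2], 0.86), ([351.5, 94.3], 0.24)]
stand [([253.5, 190.7], 0.86)]
6.3333 [0.52930655 0.1986851  0.26907944]
```

```bash
python3 -c "
import cv2,numpy as np
def c(n,x,y,w,h):
    a=cv2.imread(f'pics/{n}.png')[y:y+h,x:x+w];return cv2.resize(a,(400,300),interpolation=2)
cv2.imwrite('pics/m1.png',np.vstack([np.hstack([c('pin0',60,30,300,225),c('pin0',208,66,80,60)]),np.hstack([c('pin1',60,30,300,225),c('pin1',240,90,80,60)])]))
cv2.imwrite('pics/m2.png',np.vstack([np.hstack([c('gate0',100,50,300,225),c('gate0',195,70,80,60)]),np.hstack([c('gate1',120,80,300,225),c('gate1',225,100,80,60)])]))
"
```

```text
[ WARN:0@0.015] global loadsave.cpp:275 findDecoder imread_('pics/pin0.png'): can't open/read file: check file path/integrity
Traceback (most recent call last):
TypeError: 'NoneType' object is not subscriptable
```

My save helper doubled the path, so those pictures were lost. I'll take them again.

```bash
sed -i 's/save(im,tag+".png"); np.save(tag+".npy"/save(im,tag+".png"); np.save("pics\/"+tag+".npy"/' h.py
python3 - <<'E'
from h import *
for i,p in enumerate([(0.50,-0.07,0.26),(0.52,-0.04,0.30)]):
    move_ptp(list(p),yawq(0)); see("wrist",[],f"pin{i}"); print(read_time_s(),read_eef_pos())
for i,p in enumerate([(0.50,0.17,0.24),(0.53,0.20,0.27)]):
    move_ptp(list(p),yawq(0)); see("wrist",[],f"gate{i}"); print(read_time_s(),read_eef_pos())
E
python3 -c "
import cv2,numpy as np
def c(n,x,y,w,h):
    a=cv2.imread(f'pics/{n}.png')[y:y+h,x:x+w];return cv2.resize(a,(400,300),interpolation=2)
cv2.imwrite('pics/m1.png',np.vstack([np.hstack([c('pin0',60,30,300,225),c('pin0',208,66,80,60)]),np.hstack([c('pin1',60,30,300,225),c('pin1',240,90,80,60)])]))
cv2.imwrite('pics/m2.png',np.vstack([np.hstack([c('gate0',100,50,300,225),c('gate0',195,70,80,60)]),np.hstack([c('gate1',120,80,300,225),c('gate1',225,100,80,60)])]))
"
```

```text
7.4417 [ 0.50059971 -0.06761292  0.26029637]
7.825 [ 0.5205235  -0.03801321  0.30036271]
8.7583 [0.50104284 0.16705768 0.23984022]
9.1333 [0.53106271 0.19804327 0.27027694]
```

View pics/m1.png

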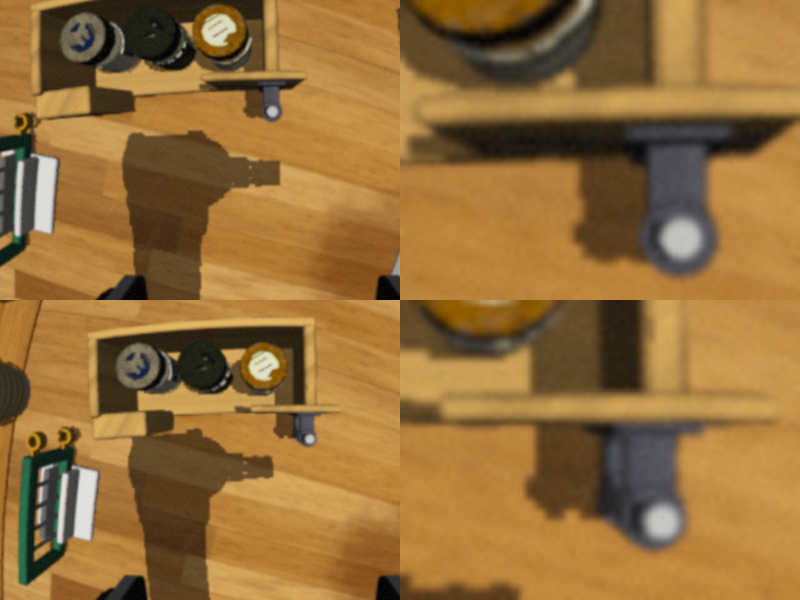

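View pics/m2.png

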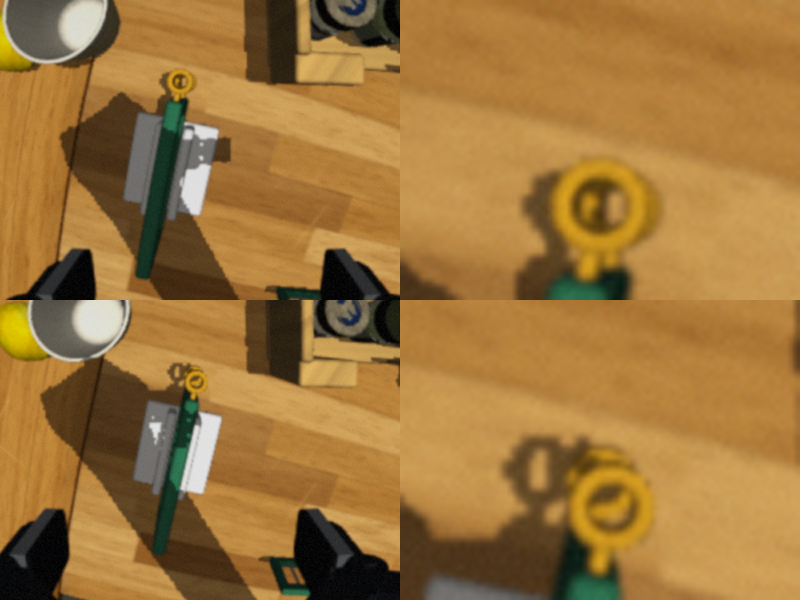

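```bash
cat > m.py <<'E'
from h import *
def L(t): return np.load(f"pics/{t}.npy",allow_pickle=True).item()["p"],cv2.cvtColor(cv2.imread(f"pics/{t}.png"),cv2.COLOR_BGR2HSV)
def cen(mask,px,r):
    m=np.zeros_like(mask);x,y=map(int,px);m[y-r:y+r+1,x-r:x+r+1]=mask[y-r:y+r+1,x-r:x+r+1]
    ys,xs=np.nonzero(m);return np.array([xs.mean(),ys.mean()]),len(xs)
if __name__=="__main__":
    rs=[]
    for t,px in [("pin0",(264,113)),("pin1",(292,134))]:
        p,h=L(t); m=((h[...,2]>150)&(h[...,1]<60)).astype(np.uint8)
        c,n=cen(m,px,8); print(t,c,n,atz("wrist",c,.122,p).round(4)); rs.append(ray("wrist",c,p))
    print(tri(rs))
    rs=[]
    for t,px in [("gate0",(235,110)),("gate1",(267,141))]:
        p,h=L(t); m=((h[...,0]>15)&(h[...,0]<35)&(h[...,1]>190)&(h[...,2]>120)).astype(np.uint8)
        x,y=px; ys,xs=np.nonzero(m[y-12:y+11,x-12:x+13]); pts=np.c_[xs+x-12,ys+y-12].astype(np.float32)
        (cx,cy),rad=cv2.minEnclosingCircle(pts)
        e=cv2.fitEllipse(cv2.convexHull(pts)); print(t,len(xs),(cx,cy,rad),e,atz("wrist",px,.102,p).round(4))
        print(m[y-12:y+14,x-13:x+14])
        rs.append(ray("wrist",px,p))
        g=((h[...,0]>60)&(h[...,0]<95)&(h[...,1]>120)).astype(np.uint8)*255
        cv2.imwrite(f"pics/g_{t}.png",cv2.resize(g[60:300,120:320],None,fx=2.4,fy=2.4,interpolation=0))
    print(tri(rs))
E
python3 m.py
python3 -c "
import cv2,numpy as np
a=cv2.imread('pics/gate1.png')[130:310,200:320];b=cv2.imread('pics/pin1.png')[30:160,120:330]
cv2.imwrite('pics/z1.png',cv2.resize(a,None,fx=3.3,fy=3.3,interpolation=2))
cv2.imwrite('pics/z2.png',cv2.resize(b,None,fx=3.8,fy=3.8,interpolation=2))"
```

```text
pin0 [263.92857143 113.19047619] 42 [ 0.5667 -0.0753  0.122 ]
pin1 [292.18181818 133.81818182] 33 [ 0.5667 -0.0754  0.122 ]
(array([ 0.56669063, -0.07531853,  0.12226389]), [3.071891032096525e-05, 3.071891032100287e-05])
gate0 253 (235.38095092773438, 111.0, 10.805846214294434) ((235.11476135253906, 111.11290740966797), (18.66606330871582, 21.630586624145508), 94.3349380493164) [0.5698 0.1869 0.102 ]
[[0 0 0 0 0 0 0 0 0 0 0 0 0 0 0 0 0 0 0 0 0 0 0 0 0 0 0]
 [0 0 0 0 0 0 0 0 0 0 0 0 0 0 0 0 0 0 0 0 0 0 0 0 0 0 0]
 [0 0 0 0 0 0 0 0 0 0 0 0 0 0 0 0 0 0 0 0 0 0 0 0 0 0 0]
 [0 0 0 0 0 0 0 0 0 0 0 0 0 0 0 0 0 0 0 0 0 0 0 0 0 0 0]
 [0 0 0 0 0 0 0 0 0 1 1 1 1 1 1 1 0 0 0 0 0 0 0 0 0 0 0]
 [0 0 0 0 0 0 0 0 1 1 1 1 1 1 1 1 1 1 0 0 0 0 0 0 0 0 0]
 [0 0 0 0 0 0 1 1 1 1 1 1 1 1 1 1 1 1 1 1 0 0 0 0 0 0 0]
 [0 0 0 0 0 1 1 1 1 1 1 1 1 1 1 1 1 1 1 1 1 0 0 0 0 0 0]
 [0 0 0 0 1 1 1 1 1 1 0 0 0 0 0 1 1 1 1 1 1 1 1 0 0 0 0]
 [0 0 0 0 1 1 1 1 1 0 0 0 0 0 0 0 0 1 1 1 1 1 1 0 0 0 0]
 [0 0 0 1 1 1 1 1 0 0 1 0 0 0 0 0 0 0 1 1 1 1 1 1 0 0 0]
 [0 0 0 1 1 1 1 1 0 1 1 1 1 0 0 0 0 0 1 1 1 1 1 1 1 0 0]
 [0 0 0 1 1 
[... 1849 characters left out ...]
 1 0 0 0 0 0 1 1 1 1 0 0 0 0 0 0]
 [0 0 0 0 0 1 1 1 1 1 1 1 0 0 0 0 1 1 1 1 1 0 0 0 0 0 0]
 [0 0 0 0 0 0 1 1 1 1 1 1 1 1 1 1 1 1 1 1 0 0 0 0 0 0 0]
 [0 0 0 0 0 0 0 1 1 1 1 1 1 1 1 1 1 1 1 0 0 0 0 0 0 0 0]
 [0 0 0 0 0 0 0 0 1 1 1 1 1 1 1 1 1 1 0 0 0 0 0 0 0 0 0]
 [0 0 0 0 0 0 0 0 0 1 1 1 1 1 1 1 1 0 0 0 0 0 0 0 0 0 0]
 [0 0 0 0 0 0 0 0 0 1 1 1 1 1 0 0 0 0 0 0 0 0 0 0 0 0 0]
 [0 0 0 0 0 0 0 0 0 1 1 1 1 0 0 0 0 0 0 0 0 0 0 0 0 0 0]
 [0 0 0 0 0 0 0 0 0 1 1 1 1 0 0 0 0 0 0 0 0 0 0 0 0 0 0]
 [0 0 0 0 0 0 0 0 0 1 1 1 1 0 0 0 0 0 0 0 0 0 0 0 0 0 0]
 [0 0 0 0 0 0 0 0 0 0 1 1 0 0 0 0 0 0 0 0 0 0 0 0 0 0 0]]
(array([0.56957037, 0.18719029, 0.10164833]), [0.00037806281657804956, 0.00037806281657802723])
```

View pics/z1.png

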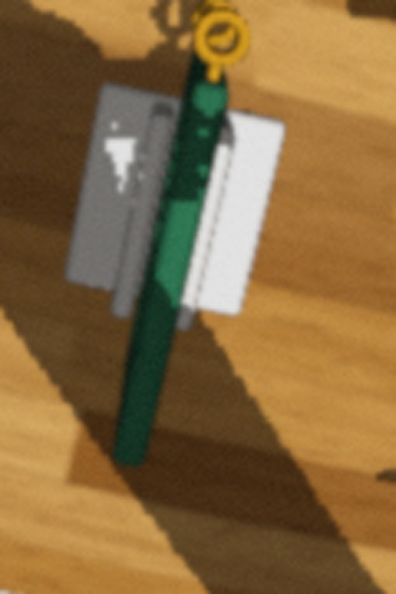

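View pics/z2.png

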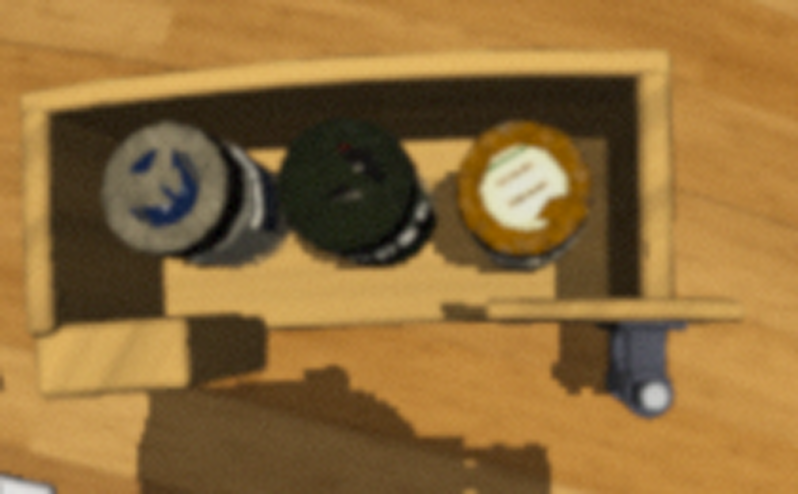

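Run:
```python
from m import *
p,_=L("pin1")
f=lambda x,y,z: atz("wrist",((x+.5)/3.8+119.5,(y+.5)/3.8+29.5),z,p)
a,b=f(487,318,.134),f(741,315,.134); print("jamb",a.round(4),b.round(4),np.arctan2((a-b)[1],(a-b)[0])-np.pi/2)
a,b=f(23,97,.12),f(668,52,.12); print("back",a.round(4),b.round(4),np.arctan2((a-b)[1],(a-b)[0])-np.pi/2)
a,b=f(40,393,.124),f(188,387,.124); print("stop",a.round(4),b.round(4),np.arctan2((a-b)[1],(a-b)[0])-np.pi/2)
p,_=L("gate1")
g=lambda x,y,z: atz("wrist",((x+.5)/3.3+199.5,(y+.5)/3.3+129.5),z,p)
k=np.array([.5696,.1872]); e=g(131,464,.11)
print("near end",e,np.linalg.norm(k-e[:2]),np.arctan2(*(k-e[:2])[::-1]))
p,_=L("gate0")
g=lambda x,y,z: atz("wrist",((x+.5)*.75+99.5,(y+.5)*.75+49.5),z,p)
e=g(144,276,.11); print("near end",e,np.linalg.norm(k-e[:2]),np.arctan2(*(k-e[:2])[::-1]))
```

```text
jamb [ 0.5885 -0.0273  0.134 ] [ 0.5908 -0.0973  0.134 ] 0.032577081861521195
back [0.6627 0.1146 0.12  ] [ 0.668  -0.0783  0.12  ] 0.027200525512332874
stop [0.5705 0.1081 0.124 ] [0.5703 0.0603 0.124 ] -0.004316062936954079
near end [0.42062905 0.21925048 0.11      ] 0.1523797178889664 -0.21191557826494295
near end [0.42266544 0.21789777 0.11      ] 0.15010702608428167 -0.20595891617570922
```

```bash
python3 - <<'E'
from h import *
q=yawq(-0.208); x,y=0.4874,0.2045
move_gripper(0.05,60)
move_ptp([x,y,0.17],q)
movel([x,y,0.100],q,0.12)
print(read_time_s(),read_eef_pos(),read_ft_force())
see("wrist",[],"pre")
move_gripper(0.0,60); print("gap",read_finger_gap(),read_ft_force(),read_time_s())
see("wrist",[],"grip"); save(read_camera("side"),"sgrip.png")
E
python3 -c "
import cv2,numpy as np
def c(n,x,y,w,h,s=(400,300)):
    a=cv2.imread(f'pics/{n}.png')[y:y+h,x:x+w];return cv2.resize(a,s,interpolation=2)
cv2.imwrite('pics/m3.png',np.vstack([np.hstack([c('pre',0,0,512,384),c('grip',0,0,512,384)]),np.hstack([c('sgrip',150,120,120,90),c('grip',200,20,120,90)])]))"
```

```text
10.825 [0.48838804 0.2050324  0.10083325] [-0.17096934 -0.77849869  0.07564112]
gap 0.010055315820541994 [-0.7569616   0.80817471  4.00878633] 11.3083
```

View pics/m3.png

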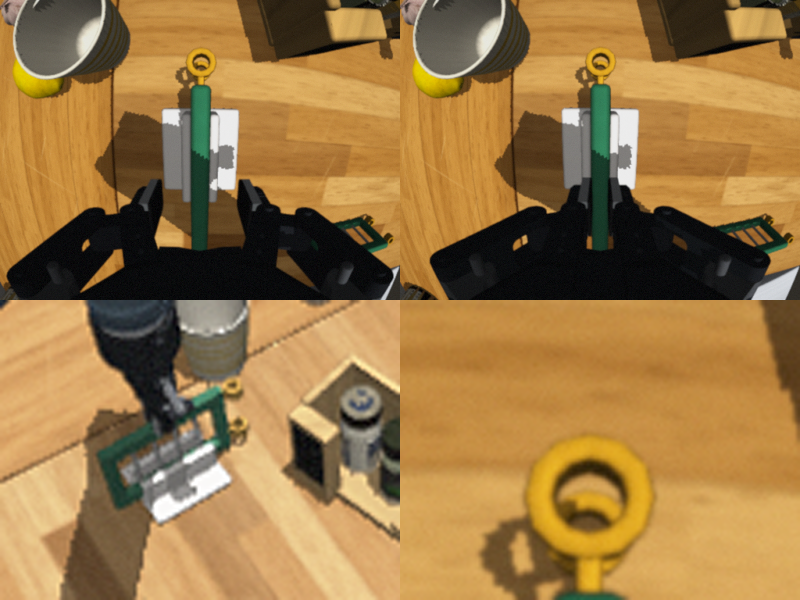

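The enlarged crop confirms gate A in the stand. The pads are on the middle of its rail (bottom-left panel), and the upper knuckle shows at about (257,78) in the wrist picture. Next I lift it and bring it in front of the pins.

```bash
python3 - <<'E'
from h import *
q=yawq(-0.208); x,y=0.4884,0.205
movel([x,y,0.19],q,0.12); print(read_ft_force())
pin=np.array([0.5667,-0.0753]); a=0.025; u=np.array([np.cos(a),np.sin(a)])
r=pin-0.084*u-0.05*u
movel([0.43,0.19,0.19],q,0.15)
movel([r[0],r[1],0.19],yawq(a),0.18)
pause(0.2)
see("wrist",[],"stand1"); print(read_time_s(),read_eef_pos(),read_finger_gap(),read_ft_force())
movel([r[0],r[1],0.15],yawq(a),0.12);pause(.2)
see("wrist",[],"stand2"); print(read_time_s(),read_eef_pos())
save(read_camera("side"),"sst.png")
E
python3 -c "
import cv2,numpy as np
def c(n,x,y,w,h,s=(400,300)):
    a=cv2.imread(f'pics/{n}.png')[y:y+h,x:x+w];return cv2.resize(a,s,interpolation=2)
cv2.imwrite('pics/m4.png',np.vstack([np.hstack([c('stand2',0,0,512,384),c('sst',200,120,120,90)]),np.hstack([c('stand1',196,0,120,90),c('stand2',196,0,120,90)])]))"
```

```text
[ 0.24996844 -0.38853579 -3.56486309]
14.75 [ 0.43276051 -0.07810952  0.19001265] 0.009790437103335315 [-0.29537268 -0.0182976  -2.91638795]
15.4833 [ 0.43360598 -0.07880002  0.15092795]
```

View pics/m4.png

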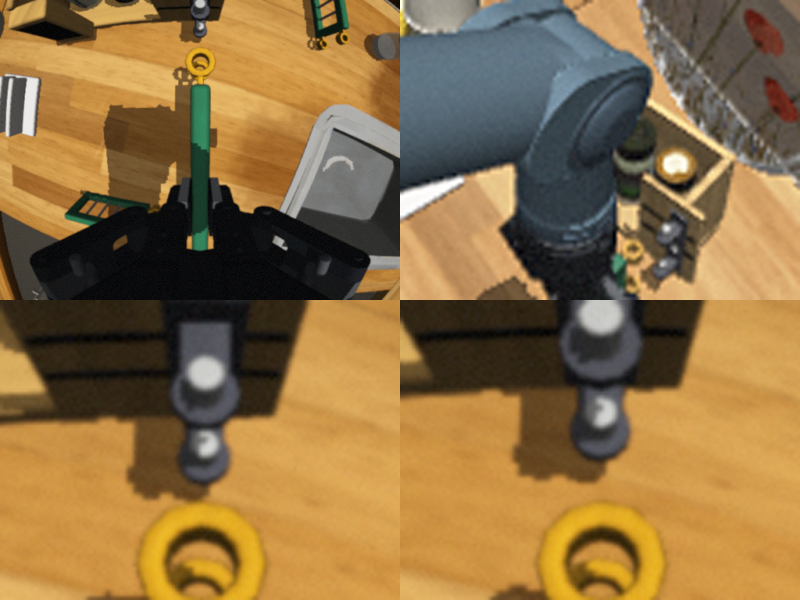

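Run:
```python
from m import *
T={"stand1":np.array([0.43276051,-0.07810952,0.19001265]),"stand2":np.array([0.43360598,-0.07880002,0.15092795]),"grip":np.array([.4884,.205,.1008])}
for t in T:
    p,h=L(t); m=((h[...,0]>15)&(h[...,0]<35)&(h[...,1]>200)&(h[...,2]>130)).astype(np.uint8)
    m[:55]=0;m[110:]=0;m[:,:225]=0;m[:,290:]=0
    n,lab,st,ce=cv2.connectedComponentsWithStats(m); i=1+np.argmax(st[1:,4]); x,y,w,hh,_=st[i]
    # outer circle from rows above widest
    ys,xs=np.nonzero(lab==i); 
    L_,R_=[],[]
    rows=[(yy,xs[ys==yy].min(),xs[ys==yy].max()) for yy in range(y,y+24)]
    pts=np.array([(a,yy) for yy,a,b in rows]+[(b,yy) for yy,a,b in rows],np.float32)
    A=np.c_[2*pts,np.ones(len(pts))];s=np.linalg.lstsq(A,(pts**2).sum(1),rcond=None)[0];rad=np.sqrt(s[2]+s[:2]@s[:2])
    k=atz("wrist",s[:2],T[t][2]+.002,p)
    ang={"grip":-.208}.get(t,.025)
    d=R.from_euler('z',-ang).apply(k-T[t])
    print(t,"kn px",s[:2].round(2),rad.round(2),st[i],"world",k.round(4),"tool-frame",d.round(4))
    if t!="grip":
        mm=((h[...,2]>150)&(h[...,1]<60)).astype(np.uint8); px=(257,22) if t=="stand1" else (256,5)
        n,lab,st,ce=cv2.connectedComponentsWithStats(mm[:60]); 
        for j in range(1,n):
            if abs(ce[j][0]-256)<10 and st[j][4]>10: print("  blob",st[j],ce[j].round(2),atz("wrist",ce[j],.122,p).round(4))
```

```text
stand1 kn px [256.03  78.83] 18.45 [237  60  39  47 898] world [ 0.5156 -0.0756  0.192 ] tool-frame [0.0828 0.0004 0.002 ]
  blob [253  17  10   9  74] [257.39  21.18] [ 0.5667 -0.0754  0.122 ]
  blob [256  40   6   7  28] [258.21  43.  ] [ 0.55   -0.0764  0.122 ]
stand2 kn px [256.13  78.62] 18.36 [238  60  38  47 903] world [ 0.5166 -0.0766  0.1529] tool-frame [0.083  0.0001 0.002 ]
  blob [250   0  13  10 102] [255.78   4.09] [ 0.5665 -0.0753  0.122 ]
  blob [255  29   6   9  38] [257.32  33.32] [ 0.5477 -0.0766  0.122 ]
grip kn px [256.47  78.51] 18.14 [238  61  38  46 870] world [0.5691 0.1876 0.1028] tool-frame [ 0.0825 -0.0003  0.002 ]
```

```bash
python3 - <<'E'
from h import *
a=.025;q=yawq(a); t=np.array([.4838,-.0776])
movel([.4338,-.0788,.141],q,.1)
f0=np.array(read_ft_force())
movel([t[0],t[1],.141],q,.05); pause(.3)
print(read_time_s(),np.mean([read_eef_pos() for _ in range(5)],0),f0,read_ft_force(),R.from_quat(read_tcp_rot()).as_matrix()[:,0].round(4))
see("wrist",[],"over"); save(read_camera("side"),"sov.png")
print(read_time_s())
E
python3 -c "
import cv2,numpy as np
def c(n,x,y,w,h,s=(400,300)):
    a=cv2.imread(f'pics/{n}.png')[y:y+h,x:x+w];return cv2.resize(a,s,interpolation=2)
cv2.imwrite('pics/m5.png',np.hstack([c('over',196,30,120,90),c('sov',200,120,120,90)]))"
```

```text
17.2333 [ 0.48364756 -0.07767787  0.1410452 ] [ 0.01986279 -0.08504241 -2.85204287] [ 0.30968438 -0.44585785 -2.97209698] [ 0.9997  0.0249 -0.    ]
17.3333
```

View pics/m5.png

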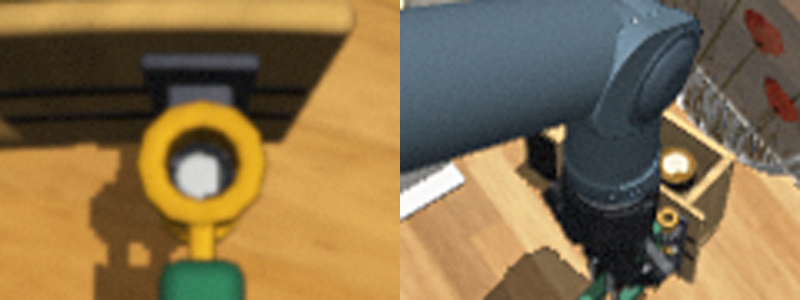

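Run:
```python
from m import *
p,h=L("over")
k=atz("wrist",(196+202.5/3.333-.5,30+160.5/3.333-.5),.143,p); pn=atz("wrist",(196+199/3.333-.5,30+174.5/3.333-.5),.122,p)
print(k.round(4),pn.round(4),"hole bottom at .127",proj("wrist",[k[0],k[1],.127],p))
m=((h[...,2]>150)&(h[...,1]<60)).astype(np.uint8)
n,lab,st,ce=cv2.connectedComponentsWithStats(m[:110])
for j in range(1,n):
    if abs(ce[j][0]-256)<10 and st[j][4]>10: print(st[j],ce[j],atz("wrist",ce[j],.122,p).round(4))
```

```text
[ 0.567  -0.0756  0.143 ] [ 0.5671 -0.075   0.122 ] hole bottom at .127 [256.19710568  81.18646451]
[249  76  12  14 127] [254.95275591  82.42519685] [ 0.5668 -0.0749  0.122 ]
```

The wrist crop shows the upper pin inside the knuckle hole: pin at (255,82), ring centre at (256.1,77.7). The offset is under 0.7 mm, so I'll nudge +y slightly and lower step by step, watching the force.

```bash
python3 - <<'E'
from h import *
q=yawq(.025); x,y=.4838,-.0772
f0=np.array(read_ft_force())
for z in [.138,.135,.132,.129,.126,.123,.1205]:
    movel([x,y,z],q,.03)
    f=np.array(read_ft_force())-f0; p=read_eef_pos()
    print(z,np.round(p,4),f.round(2))
    if np.linalg.norm(f)>7: print("stop");break
print(read_time_s()); see("wrist",[],"low")
E
python3 -c "
import cv2,numpy as np
a=cv2.imread('pics/low.png')[30:120,196:316];cv2.imwrite('pics/low_c.png',cv2.resize(a,(600,450),interpolation=2))"
```

```text
0.138 [ 0.4835 -0.0771  0.1377] [ 0.24  0.24 -0.13]
0.135 [ 0.4835 -0.0772  0.1347] [-1.02 -0.06 -1.41]
0.132 [ 0.4835 -0.0771  0.1317] [-0.85 -0.13 -0.32]
0.129 [ 0.4835 -0.0772  0.1288] [0.16 0.44 0.42]
0.126 [ 0.4835 -0.0772  0.1257] [-1.48  0.56 -0.13]
0.123 [ 0.4835 -0.0772  0.1228] [-1.16  0.75 -0.67]
0.1205 [ 0.4841 -0.0772  0.1206] [-0.81 -0.74  0.82]
19.0833
```

View pics/low_c.png

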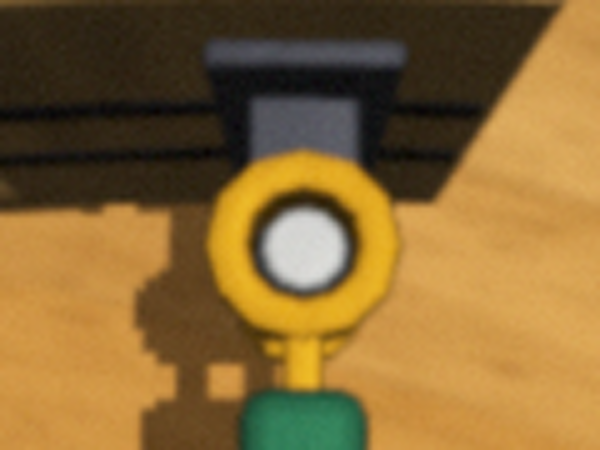

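The pin fills the hole, nearly flush with the top, so the gate is down. I'll lower the last millimetre and release.

```bash
python3 - <<'E'
from h import *
q=yawq(.025); x,y=.4838,-.0772
f0=np.array(read_ft_force())
movel([x,y,.1195],q,.02); print(np.array(read_ft_force())-f0)
move_gripper(0.05,60); pause(.4)
print(read_time_s(),read_finger_gap(),read_ft_force()); see("wrist",[],"rel")
movel([x,y,.20],q,.12); pause(.3); see("wrist",[],"rel2"); save(read_camera("side"),"srel.png"); print(read_time_s())
E
python3 -c "
import cv2,numpy as np
def c(n,x,y,w,h,s=(400,300)):
    a=cv2.imread(f'pics/{n}.png')[y:y+h,x:x+w];return cv2.resize(a,s,interpolation=2)
cv2.imwrite('pics/m6.png',np.vstack([np.hstack([c('rel',0,0,512,384),c('rel',196,30,120,90)]),np.hstack([c('rel2',120,30,280,210),c('srel',200,120,160,120)])]))"
```

```text
[-1.21769232  0.16374412  4.20167135]
20.25 0.05023294535014375 [-0.36727056 -0.50450693  0.61620407]
21.525
```

View pics/m6.png

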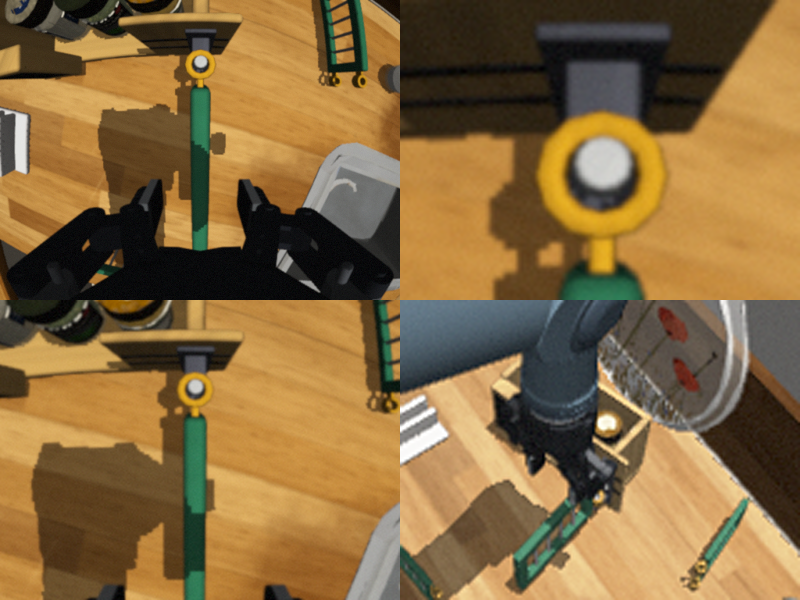

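The wrist view shows the knuckle seated on the pin and the gate pointing straight out. The gripper is open and clear of it. Next I push it shut from its right side with closed fingers.

```bash
cat >> h.py <<'E'
P=np.array([.5667,-.0753])
def arc(deg,r=.105,gap=0):
    f=np.radians(deg); g=np.array([-np.cos(f),np.sin(f)]);n=np.array([np.sin(f),np.cos(f)])
    return (P+r*g-(.006+.011*abs(np.sin(f))+.0145*np.cos(f)+gap)*n).tolist()
E
python3 - <<'E'
from h import *
q=yawq(.025)
move_gripper(0.0,30)
s=arc(-1.4,gap=.022)
movel(s+[.20],q,.15); movel(s+[.122],q,.12)
f0=np.array(read_ft_force()); print(read_time_s(),f0,read_eef_pos())
for d in range(0,82,8):
    movel(arc(d)+[.122],q,.06)
    f=np.array(read_ft_force())-f0
    print(d,f.round(2),np.round(read_eef_pos(),4))
    if np.linalg.norm(f[:2])>8: print("stop");break
print(read_time_s()); see("wrist",[],"sw"); save(read_camera("top"),"tsw.png")
E
python3 -c "
import cv2,numpy as np
def c(n,x,y,w,h,s=(400,300)):
    a=cv2.imread(f'pics/{n}.png')[y:y+h,x:x+w];return cv2.resize(a,s,interpolation=2)
cv2.imwrite('pics/m7.png',np.hstack([c('sw',0,0,512,384),c('tsw',180,90,140,105)]))"
```

```text
23.3333 [-0.23814065  0.81331711 -0.12953231] [ 0.46356532 -0.12030384  0.12253644]
0 [ 1.06 -0.86 -0.2 ] [ 0.4617 -0.0955  0.1221]
8 [ 0.29 -0.54  0.05] [ 0.4596 -0.0818  0.122 ]
16 [-0.2  -0.53  1.31] [ 0.4595 -0.0678  0.122 ]
24 [ 0.8  -0.82  0.36] [ 0.4612 -0.0536  0.122 ]
32 [ 0.02 -1.04  1.75] [ 0.4651 -0.0394  0.1221]
40 [ 0.31 -1.53  0.46] [ 0.4709 -0.0257  0.1221]
48 [-0.26 -0.96  0.52] [ 0.479  -0.0126  0.1221]
56 [ 0.75 -0.28 -0.11] [ 0.4891 -0.0006  0.1221]
64 [ 0.63 -1.24 -0.15] [0.5011 0.0099 0.1221]
72 [ 0.08 -0.16  0.38] [0.5148 0.0186 0.1221]
80 [ 0.2  -0.86  0.89] [0.5299 0.0251 0.122 ]
27.9167
```

View pics/m7.png

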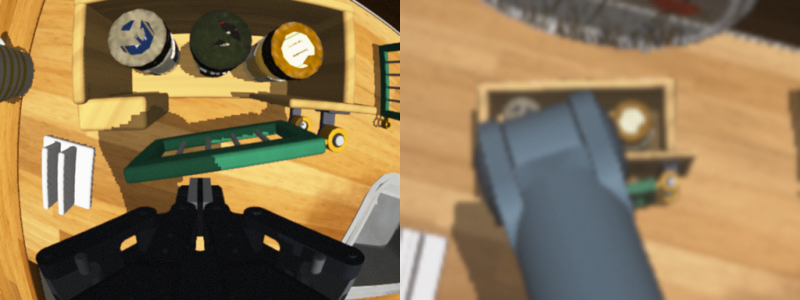

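```bash
python3 - <<'E'
from h import *
q=yawq(.025)
f0=np.array(read_ft_force())
p=arc(80)
x=.530;y=.0285
while x<.556:
    x+=.0015; movel([x,y,.122],q,.03)
    f=np.mean([read_ft_force() for _ in range(3)],0)-f0
    if x>.54: print(round(x,4),f.round(2),np.round(read_eef_pos(),4))
    if f[0]<-3.5: print("contact");break
see("wrist",[],"sh"); print(read_time_s())
E
python3 -c "
import cv2
a=cv2.imread('pics/sh.png')[60:260,80:360];cv2.imwrite('pics/shc.png',cv2.resize(a,(784,560),interpolation=2))"
```

```text
0.5405 [ 0.   -0.61  0.77] [0.5406 0.0285 0.122 ]
0.542 [-0.08 -0.52 -0.29] [0.5421 0.0285 0.122 ]
0.5435 [-0.06 -0.47  0.03] [0.5436 0.0285 0.122 ]
0.545 [-0.25 -0.81 -0.42] [0.5451 0.0285 0.122 ]
0.5465 [1.05 0.08 0.62] [0.5466 0.0285 0.122 ]
0.548 [ 0.16 -0.17  0.05] [0.5481 0.0285 0.122 ]
0.5495 [-3.99 -0.08  2.14] [0.5485 0.0285 0.1218]
contact
31.3583
```

View pics/shc.png

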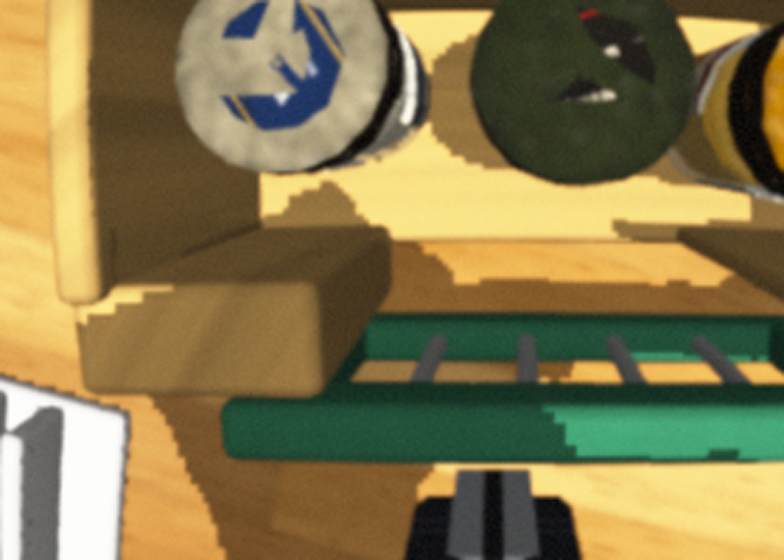

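The gate's inner face meets the stop (contact at 4 N) and the rail is parallel to the front. I'll back off and check.

```bash
python3 - <<'E'
from h import *
q=yawq(.025)
movel([.52,.0285,.122],q,.06); movel([.48,.0,.24],q,.15); pause(.3)
see("wrist",[],"fin"); move_ptp([.40,-.35,.28],q); pause(.3)
save(read_camera("side"),"sfin.png"); save(read_camera("top"),"tfin.png"); print(read_time_s())
E
python3 -c "
import cv2,numpy as np
def c(n,x,y,w,h,s=(400,300)):
    a=cv2.imread(f'pics/{n}.png')[y:y+h,x:x+w];return cv2.resize(a,s,interpolation=2)
cv2.imwrite('pics/m8.png',np.vstack([np.hstack([c('fin',100,30,320,240),c('fin',240,80,120,90)]),np.hstack([c('sfin',200,110,120,90),c('tfin',180,90,140,105)])]))"
```

```text
35.1
```

View pics/m8.png

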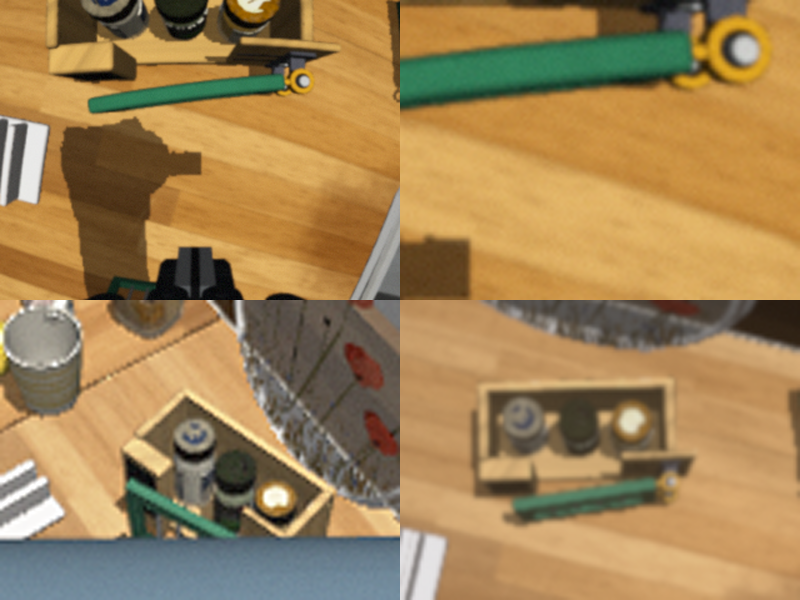

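The gate has sprung back about 8° from the stop: the top view shows the rail's left end at (231,166), clear of the post. I'll push it again with less force, hold it, and withdraw very slowly.

```bash
python3 - <<'E'
from h import *
q=yawq(.025)
move_ptp([.47,.0285,.20],q); movel([.50,.0285,.122],q,.12)
f0=np.mean([read_ft_force() for _ in range(3)],0)
movel([.53,.0285,.122],q,.05); movel([.546,.0285,.122],q,.015)
x=.546
while x<.552:
    x+=.0005; movel([x,.0285,.122],q,.01)
    f=np.mean([read_ft_force() for _ in range(3)],0)-f0; print(round(x,4),f.round(2))
    if f[0]<-1.8: break
pause(.3); f=np.mean([read_ft_force() for _ in range(3)],0)-f0; print("hold",f,read_eef_pos())
see("wrist",[],"r0")
movel([.545,.0285,.122],q,.004); see("wrist",[],"r1")
movel([.535,.0285,.122],q,.01); see("wrist",[],"r2")
print(read_time_s())
E
python3 -c "
import cv2,numpy as np
def c(n,x,y,w,h,s=(400,300)):
    a=cv2.imread(f'pics/{n}.png')[y:y+h,x:x+w];return cv2.resize(a,s,interpolation=2)
cv2.imwrite('pics/m9.png',np.vstack([np.hstack([c('r0',60,60,320,240),c('r1',60,60,320,240)]),np.hstack([c('r2',60,60,320,240),c('r2',100,130,160,120)])]))"
```

```text
0.5465 [ 0.38 -0.36  0.16]
0.547 [-0.02  0.23  0.27]
0.5475 [-0.21  1.17  0.68]
0.548 [-0.24  1.56 -0.43]
0.5485 [ 0.23  0.44 -0.46]
0.549 [-1.85  1.13  0.1 ]
hold [-3.20270396 -0.39944377  2.15902047] [0.54849291 0.02852332 0.12188347]
43.625
```

View pics/m9.png

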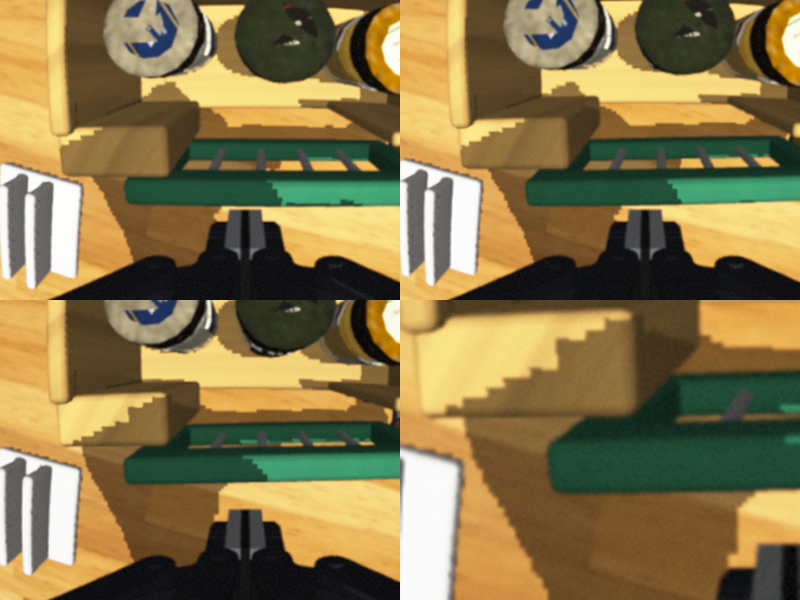

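```bash
cat > ang.py <<'E'
from m import *
def gate_angle(t):
    p,h=L(t); g=((h[...,0]>60)&(h[...,0]<95)&(h[...,1]>120)).astype(np.uint8)
    n,lab,st,ce=cv2.connectedComponentsWithStats(g); i=1+np.argmax([s[4] if s[1]<260 else 0 for s in st[1:]])
    ys,xs=np.nonzero(lab==i); W=np.array([atz("wrist",(a,b),.13,p)[:2] for a,b in zip(xs,ys)])
    # front (outer) edge of rail top: min x per y bin
    E=[]
    for yb in np.arange(W[:,1].min()+.01,W[:,1].max()-.01,.004):
        s=W[abs(W[:,1]-yb)<.002]
        if len(s): E.append((yb,np.sort(s[:,0])[:3].mean()))
    E=np.array(E); b=np.polyfit(E[:,0],E[:,1],1); r=E[:,1]-np.polyval(b,E[:,0]); k=abs(r)<.003; b=np.polyfit(E[k,0],E[k,1],1)
    print(t,"off world y by deg",round(np.degrees(np.arctan(b[0])),2)," edge x at y=.05:",round(np.polyval(b,.05),4),"y range",W[:,1].min().round(3),W[:,1].max().round(3),k.sum())
if __name__=="__main__":
    import sys
    for t in sys.argv[1:]: gate_angle(t)
E
python3 ang.py sh fin r0 r1 r2
```

```text
sh off world y by deg -0.92  edge x at y=.05: 0.5618 y range -0.057 0.077 29
fin off world y by deg -8.13  edge x at y=.05: 0.5428 y range -0.057 0.075 29
r0 off world y by deg -0.8  edge x at y=.05: 0.5619 y range -0.057 0.077 29
r1 off world y by deg -2.43  edge x at y=.05: 0.5583 y range -0.057 0.077 29
r2 off world y by deg -2.61  edge x at y=.05: 0.5576 y range -0.057 0.077 29
```

Measured rail angle: −0.8° when pressed and −2.6° after the slow release, while the rack front itself reads about −1.4°. So it is about 1° off shut, well inside 7°. I'll withdraw and check that it stays.

```bash
python3 - <<'E'
from h import *
q=yawq(.025)
movel([.51,.0285,.122],q,.05); movel([.48,.0,.24],q,.15); pause(.3)
see("wrist",[],"f1"); pause(.5); see("wrist",[],"f2")
move_ptp([.40,-.35,.28],q); pause(.2)
save(read_camera("top"),"tf2.png"); print(read_time_s(),read_ft_force())
E
python3 ang.py f1 f2
python3 -c "
import cv2,numpy as np
def c(n,x,y,w,h,s=(400,300)):
    a=cv2.imread(f'pics/{n}.png')[y:y+h,x:x+w];return cv2.resize(a,s,interpolation=2)
cv2.imwrite('pics/m10.png',np.vstack([np.hstack([c('f2',100,30,320,240),c('f2',270,60,120,90)]),np.hstack([c('tf2',120,80,280,210),c('tf2',180,90,140,105)])]))"
```

```text
47.7583 [-0.06616383  0.05745465  0.27145039]
f1 off world y by deg -2.89  edge x at y=.05: 0.552 y range -0.057 0.076 29
f2 off world y by deg -2.87  edge x at y=.05: 0.552 y range -0.057 0.077 29
```

View pics/m10.png

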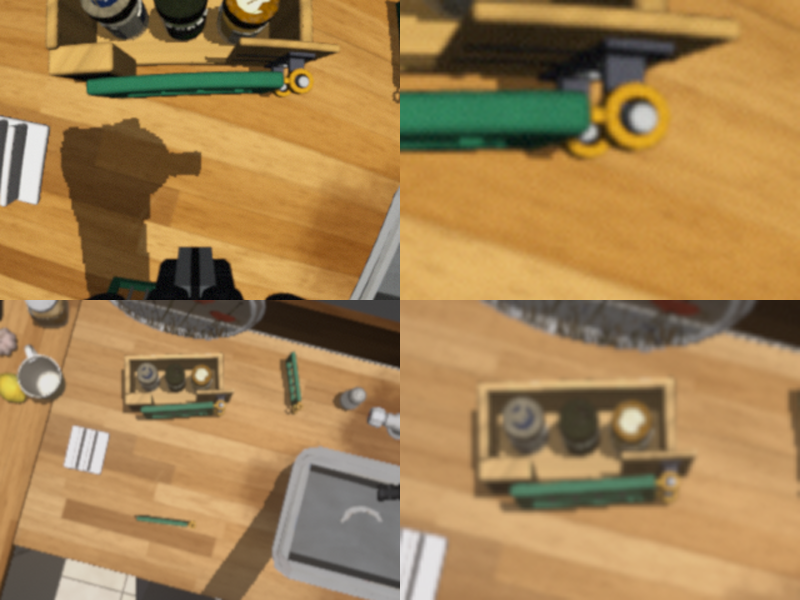

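```bash
python3 -c "
from h import *
print(sign_off(), read_time_s())"
```

```text
the job is handed in; nothing more can be done
the job is handed in; nothing more can be done
```

The green gate is back on the rack, hanging on both pins and shut to within a few degrees of the stop. I handed the job in just after the 47.8 s reading, within the 62 s limit; it reports no verdict.

**Hanging:** I took the largest gate from the stand, found the pin axis at x 0.567, y −0.075 m with the wrist camera, and lowered the gate over both pins. The force change stayed under 2.5 N while lowering and reached about 4 N on the last millimetre. I let go with the gate standing straight out. The pictures then showed the pins through both knuckles.

**Closing:** I pushed it shut with closed fingers.
- **First attempt:** it touched the stop at about 4 N, but the gate sprang back about 8° when I withdrew.
- **Second attempt:** I pushed again at about 3 N and withdrew slowly.

**Last checks:**
- The gate's rail reads −2.9° in the final view, against about −1.4° for the rack front. A second estimate from the same view puts it about 2.6° from shut, so the two disagree by roughly 1°, but both are inside the 7° limit.
- It did not move between two looks at least 0.5 s apart, so it hangs still but probably not quite touching the stop.
- The arm was well clear of the rack. In the last top view the jars, mug and salt shaker looked untouched; I judged this by eye and did not measure it.

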